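Clamp a power module in the soldering fixture and close the guard

ROBOT

A 6-joint arm with a two-finger parallel gripper is mounted at the origin on the work surface. World frame = base frame: x ahead of the robot, y to its left, z up, the work surface at z = 0. Lengths are in m, angles in rad, forces in N, time in s.
With the tool pointing down it reaches from about 0.25 to 0.775 m from the base axis. Payload 4 kg.
Tool frame: the origin (TCP) lies between the finger pads; the fingertips stand 11 mm ahead of it and the grasp point (between the pads) lies 8 mm behind it (robot.tip_extent is the z of the fingertips in the tool frame, in m); z points along the fingers, y is the line along which they close (so a half turn about z gives the same grasp; the last joint's range is limited). The gripper opens to 94 mm and grips with 3 to 60 N. Pads are 16 mm wide; open, the fingers measure 119 mm over their backs; the gripper's body (75 mm by 177 mm) begins 78 mm behind the grasp point.
Start: joints at [1.194, 0.087, 1.371, -0, 1.684, -0.103], TCP at [0.149, 0.53, 0.185] pointing down, gripper open.
Joint ranges: [-3.1, 3.1], [-0.76, 2.03], [0.27, 2.55], [-1.08, 4.22], [0.17, 2.65], [-2.57, 2.57]. Speed limits (rad/s): [2.79, 2.79, 3.14, 3.14, 3.14, 3.14].

INTERFACE

Orientations are given as [roll, pitch, yaw] about the fixed x, y, z axes, in that order (R = Rz(yaw) Ry(pitch) Rx(roll)).
In Python, from bench import robot, imaging gives the robot as it stands.
- The arm moves only by the shell command python3 -m pendant 'ROWS'. ROWS is JSON, a list of rows, each a list of 7 numbers: the shift along the world's x, y, z in cm, then the turn, a rotation vector about the world's x, y, z in degrees, then the opening, from 0 (shut) to 1 (fully open). In form: [[dx, dy, dz, ax, ay, az, jaw], ...]. A call has 1 to 8 rows; each row shifts and turns the commanded pose from where the row before left it; what a row does not reach is not made up. A row lasts 1/10 s, in which the tool goes at most 50 mm and 8.59 degrees, less where a joint would pass 70% of its speed; a pose out of reach is approached as far as the arm can. A call is refused whole if a number of a shift passes 5 or a number of a turn 8.59, either way. A call with a gripper value outside its range is refused whole. The fingers move at their own pace and stop on an object; the grip force is fixed at half the most. Time passes only in rows, so rows that do not move let the fingers close. It gives the time, the measured TCP pose, the force, the opening and the grip force at its end, in the units of the state.
- robot.get_obs(): the state, without advancing time (a new reading comes with each control period).
- imaging.snapshot(name): name is "side" or "top" or "wrist"; returns the picture (420x560x3 uint8, red, green, blue); there is no depth.
- imaging.camera_params(name): a dict with "camera_matrix" (3x3 intrinsics, pixels), "k1" (the pictures are not rectified: a ray, as slopes to the right and down, at radius r is drawn at 1 + k1 r^2 times it, then the intrinsics apply), "R" (3x3) and "t" (3): a world point X has camera coordinates R X + t. Camera axes: x right, y down, z forward; pixel columns grow to the right and rows downward; lengths in m; the calibration is good to about 2 mm. A picture is of the moment at which its call begins: read the wrist's pose just before it. camera_params takes no time and is no camera call; for the wrist camera it gives the pose at the moment of the call.
- robot.close_job(): hands the job in; it is judged then, once.
The state is a dict: "time": time; "joint_positions": joint angles; "qvel": joint speeds; "joint_torque": joint torques, N m; "tool_pos": TCP position; "ee_rot": TCP orientation; "wrist_force": force on the tool from outside, world axes, zero at the start; "wrist_torque": the same for the moment, N m; "width": finger opening in m; "finger_force": force on a finger pad.
Only numpy, scipy, OpenCV 4.12 (cv2) and the standard library are available. Lean on these libraries where they do the work, as an engineer would, in place of code of your own. Each camera call takes 0.05 s, during which the arm holds its last target. There are 200 camera calls.

TASK

Slide the soldering fixture's clear guard fully open, then take the larger, oblong finned module (not the small square heat sink) from the bench and lower it gently into the nest between the four corner guides so that it sits flat on the deck. Then swing the keeper bar over it until it clicks fully home past the spring catch against its stop, and slide the guard fully shut again. Leave everything else on the bench where it is.

Things in the scene. Friction and masses are not known exactly. Their poses are not given: they have to be found in the camera images.
- fixture: Soldering fixture fixed to the bench: aluminium deck plate 260 (x) x 300 (y) x 10 mm. Origin: centre of its underside, on the bench; x points away from the robot at yaw 0. The nest is in its -y half; the +y half carries a grey electronics box (180 x 110 mm, top at z = 50). Two guard rails run along y at x = +-122, 14 mm wide, tops 80 mm above the bench.
- catch (a point): Sprung brass ball of the catch that holds the keeper bar's end, 46 mm above the bench; axes as the fixture's. It pokes out of a dark block (22 x 40 mm, top 54 mm above the bench) on its -x side. The bar's stop, a post 14 x 6 mm, top at 52, stands at +8, +17 mm from it.
- nest (a point): Centre of the nest floor, on the deck's top face 10 mm above the bench; axes as the fixture's. The pocket is 51 (x) x 71 (y) mm at its floor between four dark L-shaped corner guides that lean slightly outwards and stand 6 mm above the deck; its sides are open in the middle.
- module: The loose power module: oblong aluminium block with fins on top, 44 (x) x 64 (y) x 30 (z) mm, 0.16 kg. Origin: centre of its underside. It may go into the nest either way round, long side along the nest's y.
- keeper (a joint): Angle of the keeper bar about its upright hinge, rad: 0 = shut against its stop, held by the spring catch, the bar lying across the nest along the fixture's -x; grows to 1.8 as it swings open towards the fixture's -y (anticlockwise from above). The catch is met at about 0.085 and snaps over at about 0.04; it takes about 4 N at the knob.
- keeper_hinge (a point): Point on the keeper bar's hinge axis (fixed on the fixture), 43 mm above the bench, level with the bar's underside; axes as the fixture's. The bar is steel, 135 mm long, 16 mm wide, 7 mm thick, its top 50 mm above the bench; it passes 3 mm over a properly seated module.
- keeper_knob (a point): Centre of the top of the upright round black knob on the keeper bar: 14 mm diameter, 24 mm tall, 105 mm from the hinge axis, top 74 mm above the bench. Its axes turn with the bar: -x points from the hinge along the bar.
- guard (a joint): Position of the sliding guard, m: 0 = shut over the nest, 0.15 = fully open; grows along the fixture's +y. About 1.5 N of friction.
- guard_handle (a point): Centre of the top of the guard's upright black grip bar: 60 mm long (along the fixture's x), 12 mm thick (along y), 26 mm tall, top 112 mm above the bench. The guard is a clear plate with aluminium edges, 250 (x) x 130 (y) x 6 mm, underside 80 mm above the bench, the grip bar at its centre.
- small_sink: Bystander: loose small square finned heat sink, 36 x 36 x 22 mm. Origin: centre of its underside.
- pliers: Bystander: loose pliers with red grips, about 135 x 55 x 14 mm, lying along its x.
- spool: Bystander: loose solder spool, 54 mm diameter, 42 mm tall.
- flux: Bystander: loose white flux bottle, 34 mm diameter, 70 mm tall.
- driver: Bystander: loose screwdriver, 150 mm long, lying along its x.
There are look-alikes about, which are no part of the job. Leave any pink look-alike of the module alone.

How it is judged:
On the way, in this order (a step that is already met when the one before it is completed fails the run):
1. the guard is slid open (at least 130 of 150 mm) (value of joint guard above 0.13 m), for 0.2 s.
2. the module sits flat in the nest, released (horizontal distance between module and nest below 0.007 m and z of module in the frame of nest below 0.003 m and angle between module's own z axis and vertical below 0.06 rad and angle between the y axis of module and the y axis of nest, either way round below 0.18 rad and contact force between module and the fingers below 0.1 N and linear speed of module below 0.02 m/s), for 0.2 s.
3. the keeper bar is swung shut past its catch (below 0.025 rad) (horizontal distance between module and nest below 0.007 m and z of module in the frame of nest below 0.003 m and angle between module's own z axis and vertical below 0.06 rad and angle between the y axis of module and the y axis of nest, either way round below 0.18 rad and value of joint keeper below 0.025 rad), for 0.2 s.
At the end, for the whole second after the job is handed in: The module rests in the nest (centre within 7 mm, underside within 3 mm of the deck, tilt under 0.06 rad, long side within 0.18 rad of the nest's), the keeper bar is home in its catch (below 0.025 rad) and the guard is shut (below 6 mm), all at rest (all of step 3 and value of joint guard below 0.006 m and linear speed of module below 0.02 m/s); the robot touches nothing.
It fails at once if the module is dropped or thrown into the nest (over 0.6 m/s within 40 mm of it) (distance between module and nest below 0.04 m and linear speed of module above 0.6 m/s).
It fails at once if a bystander (small heat sink, pliers, spool, flux bottle or screwdriver) is moved by more than 30 mm (distance of any of small_sink, pliers, spool, flux, driver from where it was at the start of the episode above 0.03 m).
It also fails if it takes over 72 s, if anything falls off the work surface, if the arm or the gripper's body presses on something with over 40 N, if the wrist force passes 120 N, or if a joint passes its speed limit or range.

## Working session

There is one attempt and no reset: what is moved stays moved. The work goes in short steps, Python scripts to look and compute and a shell command to move; the robot and the scene stay as the last step left them, time stands still between calls to the robot, and variables do not carry over. Pictures are saved under pics/ and viewed, at most 10 in all, crops included, and the job is handed in when it is done.

```bash
mkdir -p pics; ls; cat > h.py <<'E'
import numpy as np, cv2
from bench import robot, imaging
def ray(P,u,v):
    K=np.array(P["camera_matrix"]);R=np.array(P["R"]);t=np.array(P["t"])
    d=cv2.undistortPoints(np.array([[[u,v]]],float),K,np.array([P["k1"],0,0,0,0],float))[0,0]
    return -R.T@t, R.T@np.array([d[0],d[1],1])
def plane(P,u,v,z):
    c,d=ray(P,u,v); return c+d*(z-c[2])/d[2]
def two(P1,a,P2,b):
    c1,d1=ray(P1,*a);c2,d2=ray(P2,*b)
    s=np.linalg.lstsq(np.c_[d1,-d2],c2-c1,rcond=None)[0]
    p,q=c1+s[0]*d1,c2+s[1]*d2
    return (p+q)/2,np.linalg.norm(p-q)
def proj(P,X):
    K=np.array(P["camera_matrix"]);R=np.array(P["R"]);t=np.array(P["t"])
    return cv2.projectPoints(np.array(X,float).reshape(-1,1,3),cv2.Rodrigues(R)[0],t,K,np.array([P["k1"],0,0,0,0],float))[0][:,0]
def save(name,fn):
    P=imaging.camera_params(name); im=imaging.snapshot(name)
    cv2.imwrite("pics/"+fn+".png",cv2.cvtColor(im,cv2.COLOR_RGB2BGR)); import pickle; pickle.dump(P,open("pics/"+fn+".pkl","wb")); return P,im
E
python3 - <<'E'
from h import *
np.set_printoptions(precision=4,suppress=True)
a=[save(n,n+"0") for n in("top","side","wrist")]
print(robot.get_obs())
for P,_ in a: print(P)
top=a[0][1];sd=a[1][1]
cv2.imwrite("pics/v1.png",cv2.cvtColor(cv2.resize(top,(800,600),interpolation=cv2.INTER_CUBIC),cv2.COLOR_RGB2BGR))
cv2.imwrite("pics/v2.png",cv2.cvtColor(cv2.resize(sd,(800,600),interpolation=cv2.INTER_CUBIC),cv2.COLOR_RGB2BGR))
E
```

```text
pics
{'time': 0.15, 'joint_positions': array([ 1.1939,  0.0878,  1.3719, -0.    ,  1.6836, -0.1031]), 'qvel': array([ 0.0013, -0.0015, -0.0033, -0.0019, -0.0003,  0.0004]), 'joint_torque': array([  0.0011, -34.0639, -30.2794,   0.0717,   0.0305,  -0.0001]), 'tool_pos': array([0.1486, 0.5291, 0.1838]), 'ee_rot': array([-3.14  , -0.0002,  2.8678]), 'wrist_force': array([-0.5497,  0.7157,  0.3416]), 'wrist_torque': array([-0.0148,  0.0101,  0.0228]), 'finger_force': 0.0, 'width': 0.09387974799934812}
{'camera_matrix': array([[467.9809,   0.    , 280.9004],
       [  0.    , 467.9809, 207.102 ],
       [  0.    ,   0.    ,   1.    ]]), 'k1': -0.02125520276535453, 'R': array([[-0.0092, -0.9998,  0.0151],
       [-0.9957,  0.0078, -0.0928],
       [ 0.0927, -0.0159, -0.9956]]), 't': array([-0.0077,  0.5254,  1.2835])}
{'camera_matrix': array([[459.9292,   0.    , 281.407 ],
       [  0.    , 459.9292, 216.9847],
       [  0.    ,   0.    ,   1.    ]]), 'k1': 0.048652460669350084, 'R': array([[-0.9715, -0.2369,  0.0027],
       [-0.1355,  0.5462, -0.8266],
       [ 0.1943, -0.8035, -0.5628]]), 't': array([0.4773, 0.1615, 1.346 ])}
{'camera_matrix': array([[307.2122,   0.    , 276.366 ],
       [  0.    , 307.2122, 210.8966],
       [  0.    ,   0.    ,   1.    ]]), 'k1': -0.06862731073734016, 'R': array([[ 0.2702,  0.9628, -0.0029],
       [ 0.9294, -0.26  ,  0.2619],
       [ 0.2514, -0.0735, -0.9651]]), 't': array([-0.5495, -0.0275,  0.392 ])}
```

View pics/v1.png

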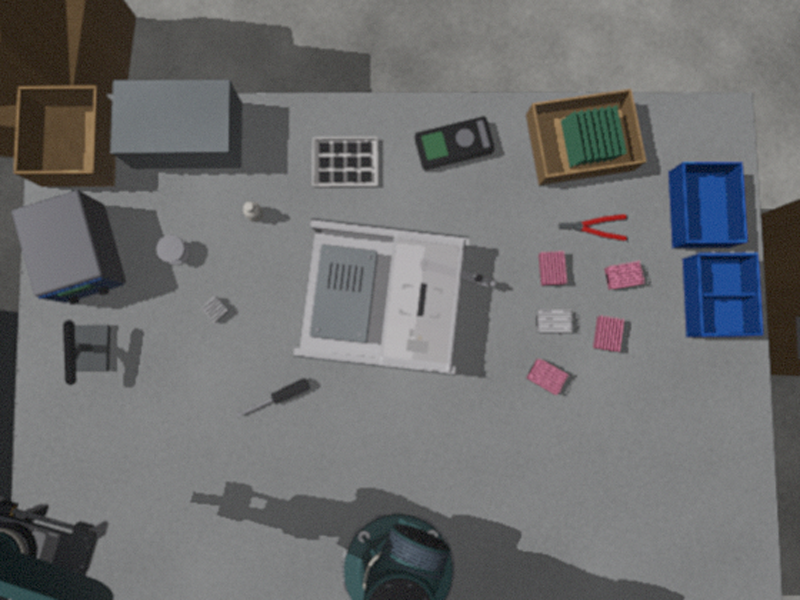

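View pics/v2.png

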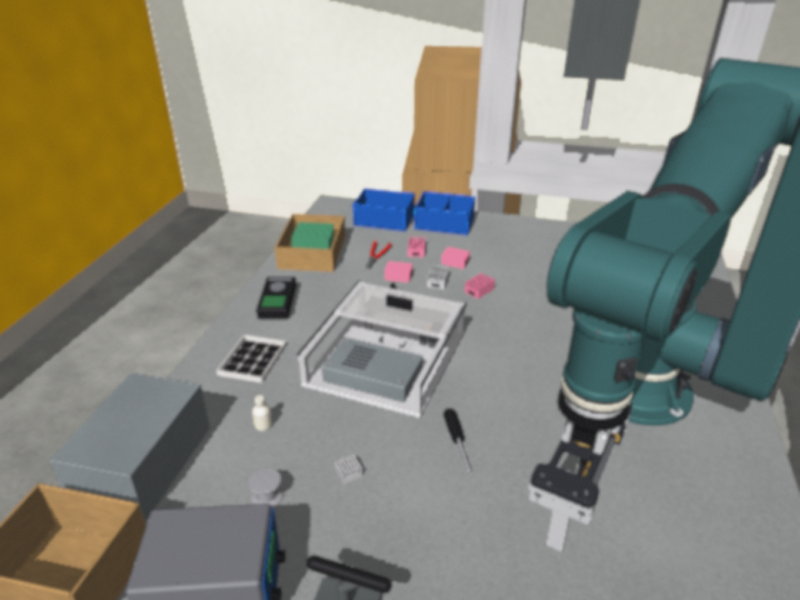

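The top view (shown at 800x600) has the fixture near (388,296), the guard grip at (422,299), and the keeper bar poking out at about (485,281).

Candidates for the module:
- Silver oblong at (554,321).
- Small silver square at (217,309). This is the sink.
- Pink blocks at (553,268), (626,276), (609,334) and (549,376). These are decoys.

The silver oblong at (554,321) fits the description, being aluminium, oblong and larger. I'll confirm it in an enlarged crop.

```bash
python3 - <<'E'
from h import *
t=cv2.imread("pics/top0.png");s=cv2.imread("pics/side0.png")
c1=cv2.resize(t[145:270,200:420],(800,455),interpolation=cv2.INTER_CUBIC)
a=cv2.resize(t[205:245,365:415],None,fx=3.6,fy=3.6,interpolation=cv2.INTER_CUBIC)
cv2.imwrite("pics/v3.png",c1)
c2=cv2.resize(s[160:300,200:360],(686,600),interpolation=cv2.INTER_CUBIC)
cv2.imwrite("pics/v4.png",c2)
E
```

```text
(no output)
```

View pics/v3.png

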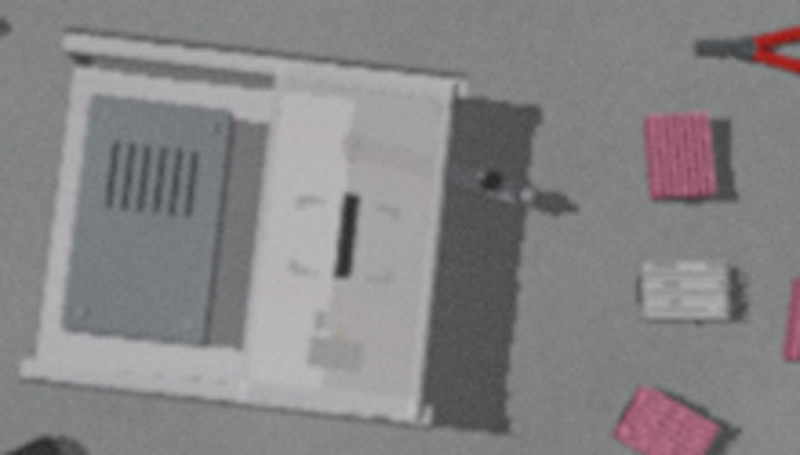

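View pics/v4.png

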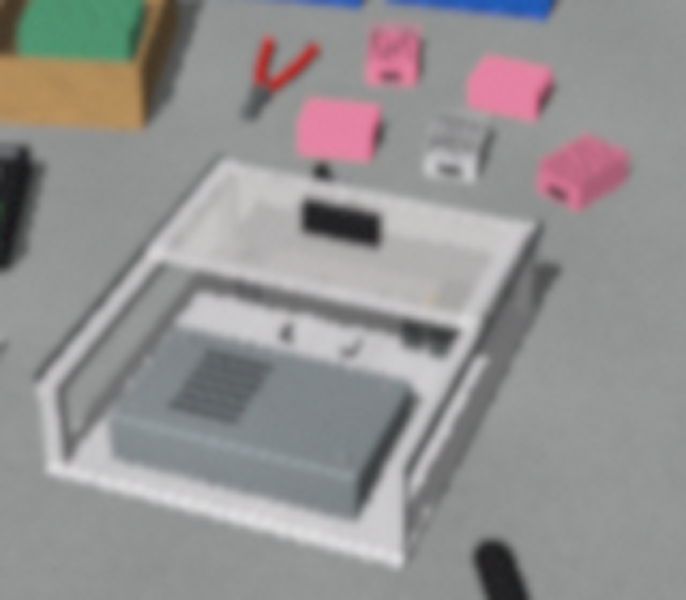

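Confirmed: the silver oblong at crop (685,292), with fins, is the module. Its fins run along the image row axis, so its long side lies along world y. The nest guides in the same crop are at (305,202), (385,212), (297,267) and (378,275). The grip is at (347,236), the knob at (491,180), and the catch at about (343,332).

```bash
python3 - <<'E'
from h import *; import pickle
np.set_printoptions(precision=4,suppress=True)
PT=pickle.load(open("pics/top0.pkl","rb"));PS=pickle.load(open("pics/side0.pkl","rb"))
t=cv2.imread("pics/top0.png").astype(int);s=cv2.imread("pics/side0.png").astype(int)
def blob(im,box,thr=70,bright=False):
    x0,y0,x1,y1=box; r=im[y0:y1,x0:x1]; m=((r.min(2)>thr) if bright else (r.max(2)<thr)).astype(np.uint8)
    n,l,st,c=cv2.connectedComponentsWithStats(m); k=1+np.argmax(st[1:,4]); 
    pts=np.argwhere(l==k)[:,::-1]+[x0,y0]; return pts,cv2.minAreaRect(pts.astype(np.float32))
ht,hr=blob(t,(280,190,305,230)); hs,hsr=blob(s,(265,200,295,222))
print("handle top",hr,"side",hsr)
print("handle tri",two(PT,hr[0],PS,hsr[0]))
kt,kr=blob(t,(328,186,345,202)); ks,ksr=blob(s,(268,194,283,204)); print("knob",kr,ksr,two(PT,kr[0],PS,ksr[0]))
mt,mr=blob(t,(370,212,405,238),150,True); ms,msr=blob(s,(296,184,316,206),150,True); print("mod",mr,msr,two(PT,mr[0],PS,msr[0]))
f=lambda u,v:(200+u/3.636,145+v/3.636)
g=lambda u,v:(200+u/4.2875,160+v/4.2875)
print("handle pl",plane(PT,*hr[0],.112)); print("knob pl",plane(PT,*kr[0],.074))
b=cv2.boxPoints(mr); print("mod corners",[plane(PT,*p,.03)[:2] for p in b],plane(PT,*mr[0],.03))
for n,p in dict(g1=(305,202),g2=(385,212),g3=(297,267),g4=(378,275),n=(341,239)).items(): print(n,plane(PT,*f(*p),.016))
for n,p in dict(railFarL=(66,36),railFarR=(466,80),railNearR=(430,416),railNearL=(22,370)).items(): print(n,plane(PT,*f(*p),.08))
print("ball",plane(PT,*f(343,332),.046),"hinge",plane(PT,*f(357,146),.05))
# two-view guides g1,g3 (visible in side) 
print(two(PT,f(305,202),PS,g(290,332)),two(PT,f(297,267),PS,g(350,347)))
E
```

```text
handle top ((294.94512939453125, 209.493896484375), (2.2086305618286133, 21.092424392700195), 6.340191841125488) side ((279.0577392578125, 211.71156311035156), (16.86598777770996, 5.687368392944336), 11.309932708740234)
handle tri (array([ 0.5113, -0.048 ,  0.0997]), np.float64(0.0009361262633284641))
knob ((335.0000305175781, 194.50001525878906), (3.535533905029297, 4.949747085571289), 45.0) ((274.5, 199.5), (1.0, 1.0), 90.0) (array([ 0.554 , -0.1583,  0.0709]), np.float64(0.00024650880554659773))
mod ((387.5, 224.0), (14.0, 21.0), 90.0) ((304.15850830078125, 198.07315063476562), (14.466531753540039, 8.944953918457031), 6.34019136428833) (array([ 0.4797, -0.3179, -0.0089]), np.float64(0.0048557105029442))
handle pl [ 0.5106 -0.0474  0.112 ]
knob pl [ 0.5538 -0.1579  0.074 ]
mod corners [array([ 0.495 , -0.2799]), array([ 0.4945, -0.3388]), array([ 0.4554, -0.3376]), array([ 0.456 , -0.2788])] [ 0.4752 -0.3088  0.03  ]
g1 [ 0.5446 -0.0209  0.016 ]
g2 [ 0.5363 -0.0829  0.016 ]
g3 [ 0.4942 -0.0143  0.016 ]
g4 [ 0.4875 -0.0768  0.016 ]
n [ 0.5156 -0.0485  0.016 ]
railFarL [0.6631 0.1568 0.08  ]
railFarR [ 0.628  -0.1401  0.08  ]
railNearR [ 0.3801 -0.1092  0.08  ]
railNearL [0.4162 0.188  0.08  ]
ball [ 0.4428 -0.0479  0.046 ] hinge [ 0.5833 -0.06    0.05  ]
(array([ 0.5432, -0.0213,  0.014 ]), np.float64(0.0032699891892251894)) (array([ 0.4942, -0.0143,  0.0139]), np.float64(0.00023355474257370567))
```

```bash
python3 -m pendant '[[2.5,-4,0,0,0,1,1],[2.5,-4,0,0,0,1,1],[2.5,-4,0,0,0,1,1],[2.5,-4,0,0,0,1,1],[2.5,-4,0,0,0,1,1],[2.5,-4,0,0,0,1,1],[2.5,-4,0,0,0,1,1],[2.5,-4,0,0,0,1,1]]'
python3 -m pendant '[[2.5,-4,0,0,0,1,1],[2.5,-4,0,0,0,0,1],[2.5,-4,0,0,0,0,1],[2.5,-4,0,0,0,0,1],[2.5,-4,0,0,0,0,1],[2,-3,-1,0,0,0,1],[0,0,0,0,0,0,1],[0,0,0,0,0,0,1]]'
```

```text
time: 0.95
tool_pos: [0.3492, 0.2078, 0.1846]
ee_rot: [3.141, 0.0, 3.008]
wrist_force: [0.6, 0.2, -0.5]
width: 0.0938
finger_force: 0.0
time: 1.75
tool_pos: [0.4932, -0.0207, 0.1738]
ee_rot: [3.141, -0.003, 3.023]
wrist_force: [0.1, -0.4, 0.5]
width: 0.0939
finger_force: 0.0
```

```bash
python3 - <<'E'
from h import *
save("wrist","w1")
P=imaging.camera_params("wrist"); print(plane(P,280,210,.1), -np.array(P["R"]).T@np.array(P["t"]), proj(P,[[.511,-.048,.112],[.5156,-.0485,.016],[.475,-.309,.03]]))
E
```

```text
[ 0.49118208 -0.01580219  0.1       ] [ 0.4179619  -0.0105169   0.37471973] [[247.41049406 238.31117772]
 [254.74526441 214.48046918]
 [ 38.16230793 209.49806612]]
```

View pics/w1.png

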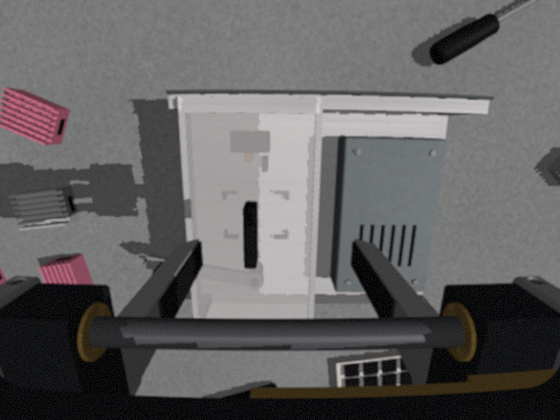

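The wrist view shows the grip at (250,235), spanning rows 202–267. The guides at (231,194), (278,194), (233,234) and (281,234) centre on (255.5,214), against a predicted (254.7,214.5). The module at (40,208) also matches its predicted position. Next I grip the handle.

```bash
python3 -m pendant '[[1.8,-2.7,-2,0,0,0,1],[0,0,-3,0,0,0,1],[0,0,-2.3,0,0,0,1],[0,0,0,0,0,0,0],[0,0,0,0,0,0,0],[0,0,0,0,0,0,0],[0,0,0,0,0,0,0],[0,0,0,0,0,0,0]]'
python3 -m pendant '[[0,0,0,0,0,0,0],[0,0,0,0,0,0,0]]'
```

```text
time: 2.6
tool_pos: [0.5125, -0.0474, 0.1032]
ee_rot: [-3.141, 0.003, 3.025]
wrist_force: [-0.2, 0.5, 0.8]
width: 0.0572
finger_force: 0.0
time: 2.8
tool_pos: [0.5119, -0.0476, 0.1021]
ee_rot: [3.142, 0.001, 3.025]
wrist_force: [0.2, -0.2, -0.2]
width: 0.0415
finger_force: 0.0
```

```bash
python3 -m pendant '[[0,0,0,0,0,0,0],[0,0,0,0,0,0,0],[0,0,0,0,0,0,0],[0,0,0,0,0,0,0],[0,0,0,0,0,0,0],[0,0,0,0,0,0,0]]'
python3 -m pendant '[[0.1,1,0,0,0,0,0],[0.2,2,0,0,0,0,0],[0.3,2,0,0,0,0,0],[0.2,2,0,0,0,0,0],[0.3,2,0,0,0,0,0],[0.3,2.5,0,0,0,0,0],[0.2,2,0,0,0,0,0],[0.2,1.5,0,0,0,0,0]]'
```

```text
time: 3.4
tool_pos: [0.5117, -0.0475, 0.1017]
ee_rot: [3.142, -0.0, 3.025]
wrist_force: [-0.4, -0.4, -0.1]
width: 0.0002
finger_force: 0.0
time: 4.2
tool_pos: [0.5296, 0.1045, 0.1017]
ee_rot: [3.141, -0.0, 3.026]
wrist_force: [-0.0, 0.7, 0.6]
width: 0.0003
finger_force: 0.0
```

```bash
python3 -m pendant '[[0,0,0,0,0,0,0],[0,0,0,0,0,0,0]]'
```

```text
time: 4.4
tool_pos: [0.5296, 0.1025, 0.1016]
ee_rot: [-3.141, -0.0, 3.026]
wrist_force: [0.2, 0.1, -0.1]
width: 0.0002
finger_force: 0.0
```

The fingers closed to zero width, so the grip was missed. I'll look again.

```bash
python3 - <<'E'
from h import *
save("wrist","w2")
P,s=save("side","s2"); P2,t=save("top","t2")
b=np.hstack([cv2.resize(s[120:320,180:440],(400,308)),cv2.resize(t[120:320,180:440],(400,308))])
w=cv2.imread("pics/w2.png"); 
cv2.imwrite("pics/v5.png",np.vstack([cv2.cvtColor(b,cv2.COLOR_RGB2BGR),np.pad(cv2.resize(w,(389,292)),((0,0),(0,411),(0,0)))]))
E
```

```text
(no output)
```

View pics/v5.png

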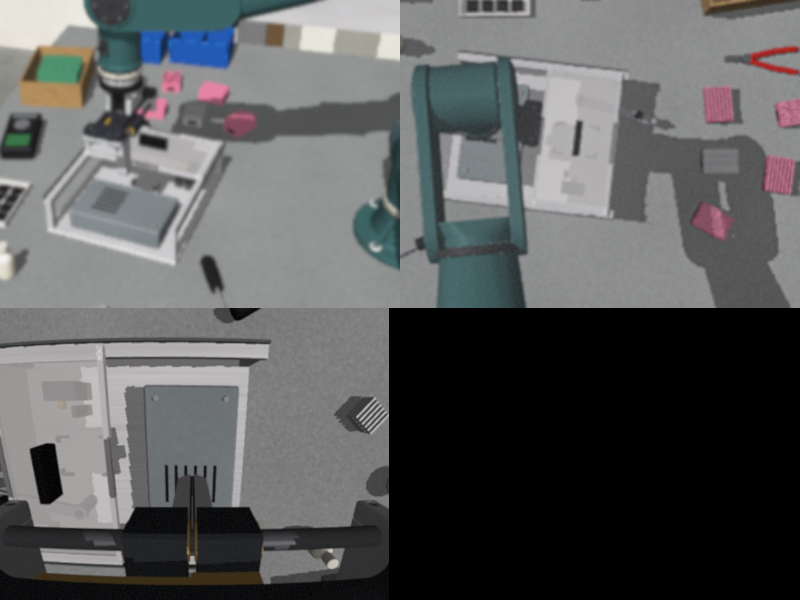

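```bash
python3 - <<'E'
from h import *; import pickle
np.set_printoptions(precision=4,suppress=True)
o=robot.get_obs(); print(o["tool_pos"],o["ee_rot"],o["joint_positions"],robot.tip_extent)
tcp=o["tool_pos"]; tip=tcp-[0,0,robot.tip_extent]
for n in("w2","s2","t2"):
    print(n,proj(pickle.load(open(f"pics/{n}.pkl","rb")),[tip,tcp,tcp+[0,0,.08],[.511,-.048,.112]]))
s=cv2.imread("pics/s2.png");w=cv2.imread("pics/w2.png")
a=cv2.resize(s[180:280,220:300],(480,600),interpolation=cv2.INTER_CUBIC)
b=cv2.resize(w[220:420,200:360],(320,400))
cv2.imwrite("pics/v6.png",np.hstack([a,np.pad(b,((0,200),(0,0),(0,0)))]))
E
```

```text
[0.5297 0.1017 0.1017] [-3.1413 -0.0001  3.0238] [ 0.0848  0.0949  1.5278 -0.0003  1.5191 -1.3682] 0.011
w2 [[274.5225 235.962 ]
 [274.4048 241.3524]
 [273.0114 305.3836]
 [ 55.1725 243.6738]]
s2 [[260.0277 241.5854]
 [259.9378 238.5077]
 [259.2544 215.2249]
 [278.9836 208.4118]]
t2 [[238.3051 203.4849]
 [237.9891 203.0642]
 [235.5101 199.7638]
 [295.178  209.3557]]
```

View pics/v6.png

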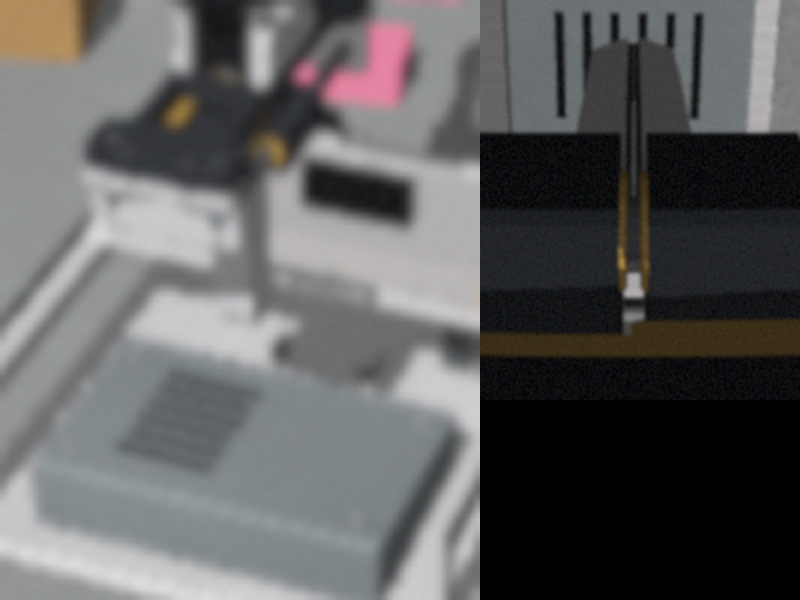

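```bash
python3 - <<'E'
from h import *; import pickle
np.set_printoptions(precision=4,suppress=True)
L=lambda n:pickle.load(open(f"pics/{n}.pkl","rb"))
print(two(L("w2"),(276,241),L("s2"),(263.5,232.5)))
print(robot.get_obs()["tool_pos"])
for n in ("w1","w2"):
  P=L(n);R=np.array(P["R"]);tcp={"w1":[.4932,-.0207,.1738],"w2":[.5297,.1017,.1017]}[n]
  print(R@np.array(tcp)+P["t"], R)
# side: is the white deck seen? initial side view fingertip vs initial pose
o=np.array([.1486,.5291,.1838]);print(proj(L("side0"),[o-[0,0,.011],o]))
E
python3 - <<'E'
E
```

```text
(array([0.519 , 0.104 , 0.1269]), np.float64(0.002022288732318351))
[0.5297 0.1017 0.1017]
[-0.0006  0.021   0.2131] [[ 0.1178  0.993  -0.0003]
 [ 0.959  -0.1137  0.2595]
 [ 0.2577 -0.0309 -0.9657]]
[-0.0014  0.0212  0.2131] [[ 0.1156  0.9933 -0.0017]
 [ 0.9587 -0.1111  0.2618]
 [ 0.2599 -0.0318 -0.9651]]
[[394.604  373.4421]
 [395.4228 369.5694]]
```

```bash
python3 - <<'E'
from h import *; import pickle
np.set_printoptions(precision=4,suppress=True)
L=lambda n:pickle.load(open(f"pics/{n}.pkl","rb"))
f=lambda u,v:(200+u/3.636,145+v/3.636)
pr=[((207,345),.05,(145,387)),((65,325),.05,(238,388)),((22,370),.08,(269,342)),((82,313),.05,(228,398)),((192,326),.05,(155,398)),((192,214),.05,(167,465)),((110,208),.05,(214,465)),((347,236),.112,(45,448))]
W=np.array([plane(L("top0"),*f(*a),z) for a,z,_ in pr]); I=np.array([(u*560/389,(v-308)*420/292) for *_,(u,v) in pr])
P=L("w2"); print(np.c_[I,proj(P,W)])
d=np.array([P["k1"],0,0,0,0.]);K=np.array(P["camera_matrix"])
ok,r,t=cv2.solvePnP(W,I,K,d,cv2.Rodrigues(np.array(P["R"]))[0],np.array(P["t"]).reshape(3,1),True)
R=cv2.Rodrigues(r)[0]; print("cam fit",(-R.T@t).ravel(),"claimed",-np.array(P["R"]).T@np.array(P["t"]))
print(R,np.array(P["R"]))
# side: known handle/rail vs same
print("cam centre w1",-np.array(L("w1")["R"]).T@np.array(L("w1")["t"]))
E
```

```text
[[208.7404 113.6301 200.9878 110.8737]
 [342.6221 115.0685 336.8387 115.2705]
 [387.2494  48.9041 382.0331  58.3224]
 [328.2262 129.4521 321.8056 128.5025]
 [223.1362 129.4521 217.7111 127.4998]
 [240.4113 225.8219 233.1492 227.5389]
 [308.072  225.8219 304.8926 225.2206]
 [ 64.7815 201.3699  53.7053 241.8032]]
cam fit [0.5163 0.1548 0.2967] claimed [0.4542 0.1122 0.3019]
[[ 0.0557  0.9766 -0.2076]
 [ 0.9982 -0.0495  0.0348]
 [ 0.0238 -0.2091 -0.9776]] [[ 0.1156  0.9933 -0.0017]
 [ 0.9587 -0.1111  0.2618]
 [ 0.2599 -0.0318 -0.9651]]
cam centre w1 [ 0.4182 -0.0112  0.3742]
```

The tip, triangulated from the side and wrist views, is at z≈0.127. The state's TCP and tip extent put it at 0.091. The finger spread in the wrist view (149 px for 94 mm) also gives a depth of about 0.19 m. So the fingers end about 3 cm higher than claimed, which explains passing over the handle. I'll go back and feel for the plate.

```bash
python3 -m pendant '[[0,0,1,0,0,0,1],[-0.3,-3,0,0,0,0,1],[-0.4,-3,0,0,0,0,1],[-0.4,-3,0,0,0,0,1],[-0.4,-3,0,0,0,0,1],[-0.3,-3,0,0,0,0,1],[0,0,0,0,0,0,1],[0,0,0,0,0,0,1]]'
python3 -m pendant '[[0,0,0,0,0,0,1],[0,0,0,0,0,0,1],[0,0,-1,0,0,0,1],[0,0,-1,0,0,0,1],[0,0,-0.5,0,0,0,1],[0,0,0,0,0,0,1]]'
```

```text
time: 5.35
tool_pos: [0.5119, -0.0481, 0.1125]
ee_rot: [3.141, 0.001, 3.023]
wrist_force: [0.4, -0.2, -0.4]
width: 0.0605
finger_force: 0.0
time: 5.95
tool_pos: [0.5105, -0.047, 0.0848]
ee_rot: [3.141, -0.003, 3.025]
wrist_force: [-0.5, 0.4, -0.6]
width: 0.094
finger_force: 0.0
```

```bash
python3 - <<'E'
from h import *
save("side","s3"); save("wrist","w3")
s=cv2.imread("pics/s3.png");w=cv2.imread("pics/w3.png")
a=cv2.resize(s[150:270,220:320],(500,600),interpolation=cv2.INTER_CUBIC)
b=cv2.resize(w[160:340,140:380],(300,225))
cv2.imwrite("pics/v7.png",np.hstack([a,np.pad(b,((0,375),(0,0),(0,0)))]))
E
```

```text
(no output)
```

View pics/v7.png

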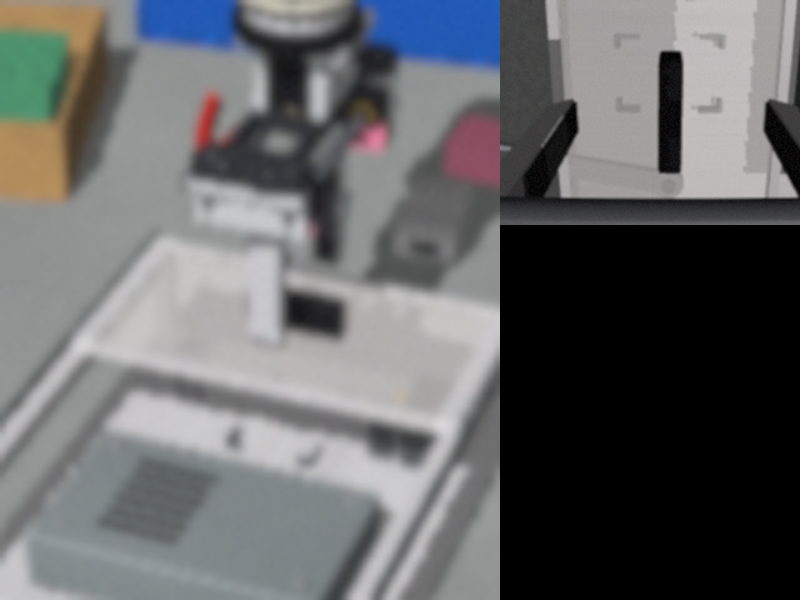

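```bash
python3 - <<'E'
from h import *; import pickle
np.set_printoptions(precision=4,suppress=True)
L=lambda n:pickle.load(open(f"pics/{n}.pkl","rb"))
for u in (268,):
  c,d=ray(L("s3"),220+u/5,150+340/5)
  for y in (0.0,.0055,.012): s=(y-c[1])/d[1]; print(c+s*d)
# wrist tips: inner corners in w3 crop scale 1.25
for p in ((577,102),(765,102)):
  c,d=ray(L("w3"),140+(p[0]-500)*.8,160+p[1]*.8)
  for z in (.09,.105,.12): print(p,z,c+d*(z-c[2])/d[2])
E
```

```text
[0.5158 0.     0.1072]
[0.5143 0.0055 0.1111]
[0.5126 0.012  0.1157]
(577, 102) 0.09 [ 0.5041 -0.0972  0.09  ]
(577, 102) 0.105 [ 0.4989 -0.0926  0.105 ]
(577, 102) 0.12 [ 0.4937 -0.0881  0.12  ]
(765, 102) 0.09 [0.5159 0.0048 0.09  ]
(765, 102) 0.105 [0.5098 0.0015 0.105 ]
(765, 102) 0.12 [ 0.5037 -0.0017  0.12  ]
```

The tip sits about 22–27 mm behind the stated TCP, and x and y are fine. I'll work with tip z = TCP z + 0.023 and refine it by contact with the plate.

```bash
python3 -m pendant '[[0,0,-1,0,0,0,1],[0,0,-0.6,0,0,0,1],[0,0,0,0,0,0,1]]'; for i in 1 ; do python3 -m pendant '[[0,0,-0.3,0,0,0,1],[0,0,0,0,0,0,1]]'; done
python3 -m pendant '[[0,0,-0.3,0,0,0,1],[0,0,0,0,0,0,1]]'
```

```text
time: 6.35
tool_pos: [0.5107, -0.0473, 0.0692]
ee_rot: [3.141, -0.003, 3.025]
wrist_force: [-0.0, -1.1, 0.4]
width: 0.094
finger_force: 0.0
time: 6.55
tool_pos: [0.5116, -0.0475, 0.0674]
ee_rot: [3.141, -0.0, 3.025]
wrist_force: [-0.4, 1.2, -0.2]
width: 0.0941
finger_force: 0.0
time: 6.75
tool_pos: [0.5123, -0.0476, 0.0655]
ee_rot: [-3.142, 0.001, 3.025]
wrist_force: [-0.6, 0.5, 2.9]
width: 0.094
finger_force: 1.3
```

Contact at TCP z≈0.0655, where the plate top is 0.086, so tip z = TCP z + 0.0205. I'll raise 3 mm and grip.

```bash
python3 -m pendant '[[0,0,0.3,0,0,0,0],[0,0,0,0,0,0,0],[0,0,0,0,0,0,0],[0,0,0,0,0,0,0],[0,0,0,0,0,0,0],[0,0,0,0,0,0,0],[0,0,0,0,0,0,0],[0,0,0,0,0,0,0]]'
python3 -m pendant '[[0,0,0,0,0,0,0],[0,0,0,0,0,0,0],[0,0,0,0,0,0,0],[0,0,0,0,0,0,0]]'
```

```text
time: 7.55
tool_pos: [0.5117, -0.0474, 0.0677]
ee_rot: [3.141, -0.0, 3.025]
wrist_force: [-0.2, -0.3, -0.4]
width: 0.0335
finger_force: 0.0
time: 7.95
tool_pos: [0.5117, -0.0475, 0.0677]
ee_rot: [3.142, -0.0, 3.024]
wrist_force: [0.3, 0.1, 0.4]
width: 0.0115
finger_force: 30.0
```

Gripped at 11.5 mm, as expected for the 12 mm bar. Sliding the guard open.

```bash
python3 -m pendant '[[0.1,1,0,0,0,0,0],[0.2,2,0,0,0,0,0],[0.3,2,0,0,0,0,0],[0.2,2,0,0,0,0,0],[0.2,2,0,0,0,0,0],[0.3,2.5,0,0,0,0,0],[0.2,2,0,0,0,0,0],[0.2,1.3,0,0,0,0,0]]'
python3 -m pendant '[[0,0.2,0,0,0,0,0],[0,0,0,0,0,0,0],[0,0,0,0,0,0,0]]'
```

```text
time: 8.75
tool_pos: [0.5306, 0.1005, 0.0677]
ee_rot: [-3.138, 0.004, 3.026]
wrist_force: [-0.1, -34.6, 1.8]
width: 0.012
finger_force: 30.0
time: 9.05
tool_pos: [0.5306, 0.1003, 0.0677]
ee_rot: [-3.137, 0.004, 3.024]
wrist_force: [5.1, -7.0, -3.0]
width: 0.0119
finger_force: 30.0
```

```bash
python3 -m pendant '[[0,0,0,0,0,0,1],[0,0,0,0,0,0,1],[0,0,0,0,0,0,1],[0,0,3,0,0,0,1],[0,0,4,0,0,0,1],[-0.5,-4,2,0,0,-8,1],[-0.5,-4,0,0,0,-8,1],[-0.5,-4,0,0,0,-8,1]]'
python3 -m pendant '[[-0.5,-4,0,0,0,-8,1],[-0.5,-4,0,0,0,-8,1],[-0.5,-4,0,0,0,-8,1],[-0.5,-4,0,0,0,-8,1],[-0.5,-4,0,0,0,-8,1],[-0.5,-4,0,0,0,-8,1],[-0.5,-3,0,0,0,-8,1],[0,0,0,0,0,-3,1]]'
python3 -m pendant '[[0,0,0,0,0,0,1],[0,0,0,0,0,0,1]]'
python3 - <<'E'
from h import *; import pickle
P,w=save("wrist","w4"); P2,t=save("top","t4")
cv2.imwrite("pics/v8.png",cv2.cvtColor(np.hstack([cv2.resize(w,(533,400)),cv2.resize(t[140:250,220:295],(267,400))]),cv2.COLOR_RGB2BGR))
print(proj(P,[[.475,-.309,.03],[.475,-.277,.03],[.475,-.341,.03]]))
E
```

```text
time: 9.85
tool_pos: [0.5141, -0.0179, 0.1592]
ee_rot: [3.14, 0.003, 2.602]
wrist_force: [0.8, -0.3, -0.5]
width: 0.0722
finger_force: 0.0
time: 10.65
tool_pos: [0.4778, -0.2906, 0.1572]
ee_rot: [-3.141, 0.001, 1.568]
wrist_force: [-0.3, -0.5, -0.2]
width: 0.094
finger_force: 0.0
time: 10.85
tool_pos: [0.4789, -0.2869, 0.1577]
ee_rot: [3.141, -0.001, 1.578]
wrist_force: [-0.0, -0.4, 0.1]
width: 0.0939
finger_force: 0.0
[[272.63456554 219.31814387]
 [272.76190296 191.12438962]
 [272.51739705 246.13941828]]
```

View pics/v8.png

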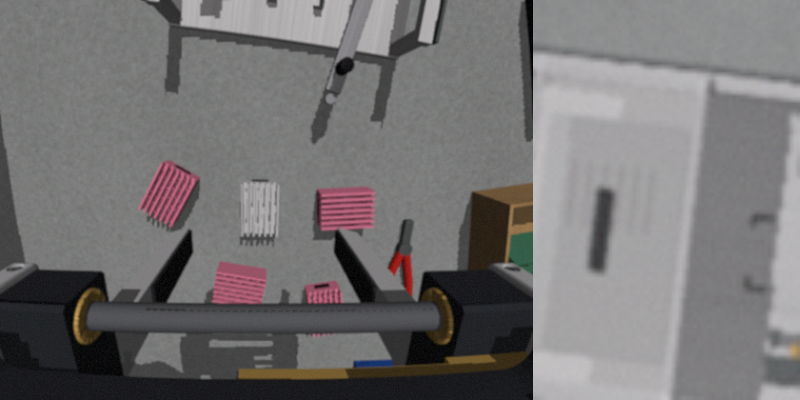

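The wrist view confirms the guard is open. The silver module at view (259,211) is directly ahead, with pink decoys on either side at (170,192) and (346,209). Refining its pose from the two views.

```bash
python3 - <<'E'
from h import *; import pickle
np.set_printoptions(precision=4,suppress=True)
L=lambda n:pickle.load(open(f"pics/{n}.pkl","rb"))
w=cv2.imread("pics/w4.png"); P=L("w4"); x0,y0=235,180
r=w[y0:262,x0:312]; g=cv2.GaussianBlur(r,(3,3),0); hsv=cv2.cvtColor(g,cv2.COLOR_BGR2HSV)
m=((hsv[...,2]>135)&(hsv[...,1]<40)).astype(np.uint8); m=cv2.morphologyEx(m,cv2.MORPH_CLOSE,np.ones((9,9)))
n,l,st,c=cv2.connectedComponentsWithStats(m);k=1+np.argmax(st[1:,4]); print(st[k])
rc=cv2.minAreaRect((np.argwhere(l==k)[:,::-1]+[x0,y0]).astype(np.float32)); b=cv2.boxPoints(rc); print(rc)
Q=np.array([plane(P,*p,.03) for p in b]);print(Q[:,:2],Q.mean(0)); print([np.linalg.norm(Q[i]-Q[i-1]) for i in range(4)])
e=Q[1]-Q[0];print("ang",np.degrees(np.arctan2(e[1],e[0])))
t=((387.5,224.0)); print("two-view",two(P,rc[0],L("top0"),t))
# nest guides, unobstructed top view now
T=cv2.imread("pics/t4.png")
v=T[185:240,255:345]; cv2.imwrite("pics/nest_t4.png",cv2.resize(v,(800,489),interpolation=cv2.INTER_CUBIC))
E
```

```text
[  17   10   42   59 2268]
((272.5, 219.0), (58.0, 41.0), 90.0)
[[ 0.4524 -0.2759]
 [ 0.497  -0.2756]
 [ 0.4985 -0.3431]
 [ 0.4515 -0.3435]] [ 0.4748 -0.3095  0.03  ]
[np.float64(0.06756450772787413), np.float64(0.04455253602265227), np.float64(0.0675489084159442), np.float64(0.04694592635246776)]
ang 0.41216938147744764
two-view (array([ 0.475 , -0.3081,  0.0323]), np.float64(0.0003337285139197064))
```

View pics/nest_t4.png

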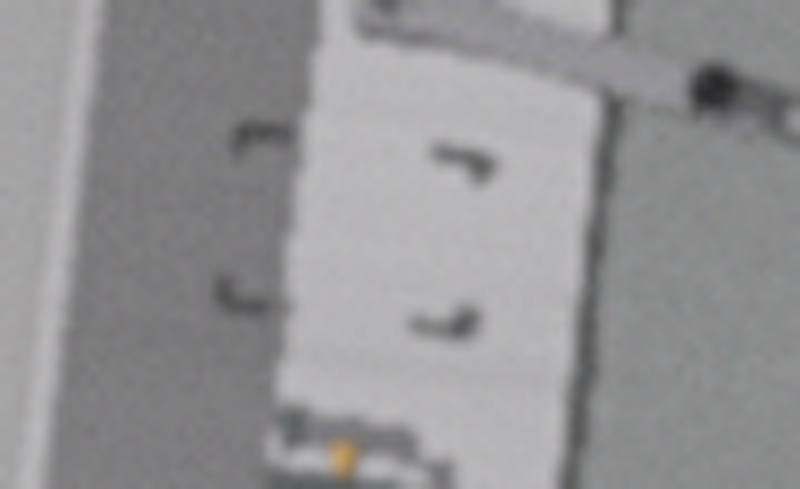

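Module: centre (0.475, −0.309), two-view top height 0.032, size about 67x45 mm, yaw ≈0. All plausible. I descend with the jaw at 0.75 to clear the neighbours.

```bash
python3 -m pendant '[[-0.4,-2.2,-3,0,0,0,0.75],[0,0,-4,0,0,0,0.75],[0,0,-4,0,0,0,0.75],[0,0,-3,0,0,0,0.75],[0,0,-2,0,0,0,0.75],[0,0,-0.7,0,0,0,0.75],[0,0,0,0,0,0,0.75]]'
python3 -m pendant '[[0,0,-0.4,0,0,0,0.75],[0,0,0,0,0,0,0.75]]'
```

```text
time: 11.65
tool_pos: [0.4744, -0.3084, -0.0101]
ee_rot: [-3.14, -0.001, 1.578]
wrist_force: [0.3, -0.6, 1.1]
width: 0.0701
finger_force: 0.0
time: 11.85
tool_pos: [0.4756, -0.3099, -0.012]
ee_rot: [3.14, 0.002, 1.577]
wrist_force: [-0.3, -0.5, -0.6]
width: 0.0707
finger_force: 0.0
```

```bash
python3 -m pendant '[[0,0,0,0,0,0,0],[0,0,0,0,0,0,0],[0,0,0,0,0,0,0],[0,0,0,0,0,0,0],[0,0,0,0,0,0,0]]'
python3 -m pendant '[[0,0,1,0,0,0,0],[0,0,3,0,0,0,0],[0,0,4,0,0,0,0],[0,0,3,0,0,0,0]]'
```

```text
time: 12.35
tool_pos: [0.4748, -0.3096, -0.013]
ee_rot: [3.141, 0.0, 1.576]
wrist_force: [0.2, 0.0, 1.2]
width: 0.0438
finger_force: 30.0
time: 12.75
tool_pos: [0.4749, -0.3096, 0.0989]
ee_rot: [3.141, 0.001, 1.576]
wrist_force: [0.6, -1.0, -2.0]
width: 0.0438
finger_force: 30.0
```

```bash
python3 - <<'E'
from h import *; import pickle
np.set_printoptions(precision=4,suppress=True)
L=lambda n:pickle.load(open(f"pics/{n}.pkl","rb"))
q=lambda u,v:(255+u/8.889,185+v/8.889)
C=np.array([plane(L("t4"),*q(*p),.014) for p in((237,130),(493,160),(222,303),(478,332))]); print(C[:,:2],C.mean(0))
e=C[0]+C[2]-C[1]-C[3]; print("yaw",np.degrees(np.arctan2(-e[0],e[1])), np.linalg.norm(C[0]-C[1]),np.linalg.norm(C[0]-C[2]))
# wrist w3: guide masks: dark-ish L's within plate region; outer corners by hand from w1
w=cv2.imread("pics/w1.png"); 
g=cv2.cvtColor(w,cv2.COLOR_BGR2GRAY)[184:246,214:298].astype(int); bg=cv2.medianBlur(cv2.cvtColor(w,cv2.COLOR_BGR2GRAY),31)[184:246,214:298].astype(int)
m=((bg-g)>18).astype(np.uint8); n,l,st,c=cv2.connectedComponentsWithStats(m)
for s in st[1:]:
  if s[4]>12: print(s+[214,184,0,0,0])
P,wv=save("wrist","w5")
r=cv2.cvtColor(wv,cv2.COLOR_RGB2HSV); mm=((r[...,2]>120)&(r[...,1]<40)).astype(np.uint8)
mm[:120]=0;mm[330:]=0;mm[:,:200]=0;mm[:,350:]=0
mm=cv2.morphologyEx(mm,cv2.MORPH_CLOSE,np.ones((9,9)));n,l,st,c=cv2.connectedComponentsWithStats(mm);print("held",[s for s in st[1:] if s[4]>300]); o=robot.get_obs()["tool_pos"];print(o,proj(P,[o+[x,y,.043] for x in(-.022,.022) for y in(-.032,.032)]))
E
```

```text
[[ 0.5475 -0.0147]
 [ 0.5373 -0.0959]
 [ 0.4925 -0.0095]
 [ 0.4826 -0.0904]] [ 0.515  -0.0526  0.014 ]
yaw -7.052250372491885 0.08185120951375553 0.055235046388039416
[274 191  15   9  80]
[223 192   3   7  17]
[242 200  16  46 685]
[224 230  13   8  43]
[271 230  18   9 100]
held [array([  200,   120,   150,   199, 27069], dtype=int32)]
[ 0.4776 -0.3117  0.1052] [[242.5365 327.758 ]
 [239.2621 221.5141]
 [318.9818 327.9815]
 [324.6904 221.925 ]]
```

```bash
python3 -m pendant '[[0.6,4,0,0,0,-1,0],[0.7,4.5,0,0,0,-1,0],[0.7,4.5,0,0,0,-1,0],[0.7,4.5,0,0,0,-2,0],[0.7,4.3,0,0,0,-2,0],[0.6,4,0,0,0,0,0],[0,0,0,0,0,0,0],[0,0,0,0,0,0,0]]'
python3 -m pendant '[[0,0,-2,0,0,0,0],[0,0,0,0,0,0,0],[0,0,0,0,0,0,0]]'
python3 - <<'E'
from h import *
print(robot.get_obs()["tool_pos"])
save("wrist","w6");save("top","t6");save("side","s6")
w=cv2.imread("pics/w6.png");s=cv2.imread("pics/s6.png")
cv2.imwrite("pics/v9.png",np.hstack([cv2.resize(w[60:340,140:420],(400,400)),cv2.resize(s[150:270,230:350],(400,400),interpolation=cv2.INTER_CUBIC)]))
E
```

```text
time: 13.6
tool_pos: [0.5144, -0.0507, 0.0963]
ee_rot: [-3.141, 0.001, 1.456]
wrist_force: [-0.0, 0.9, -2.3]
width: 0.0437
finger_force: 30.0
time: 13.9
tool_pos: [0.514, -0.0525, 0.0761]
ee_rot: [-3.14, 0.0, 1.452]
wrist_force: [-0.2, -0.0, -1.6]
width: 0.0439
finger_force: 30.0
[ 0.5139966  -0.05250266  0.07613503]
```

View pics/v9.png

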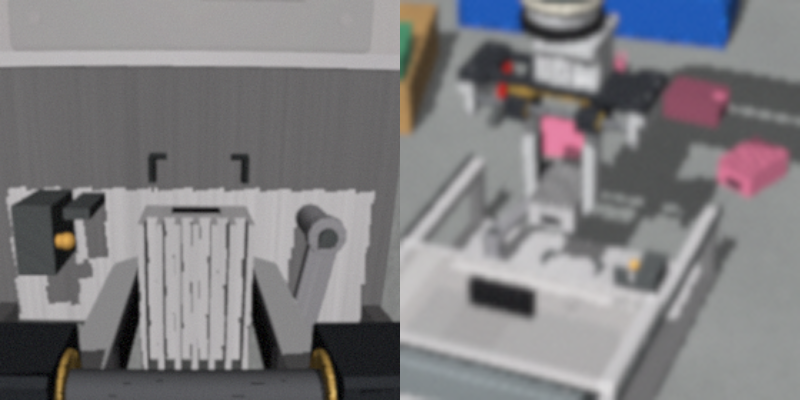

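The wrist view shows the module aligned with the +y guide pair at (150,155) and (250,155). The catch ball is at (65,240) and the hinge at (325,232). That was my last picture, so I check numerically from here.

```bash
python3 - <<'E'
from h import *; import pickle
np.set_printoptions(precision=4,suppress=True)
P=pickle.load(open("pics/w6.pkl","rb"))
q=lambda u,v:(140+u/1.4286,60+v/1.4286)
ex=np.array([np.cos(np.radians(-7)),np.sin(np.radians(-7)),0]);ey=np.array([-ex[1],ex[0],0]); tcp=np.array([.514,-.0525,0])
for n,p,z in(("gL",(150,156),.016),("gR",(249,156),.016),("mL",(139,213),.119),("mR",(253,213),.119),("ball",(65,240),.046),("hinge",(327,238),.05)):
    X=plane(P,*q(*p),z); print(n,X,"rel tcp fixture xy",(X-tcp)@ex,(X-tcp)@ey)
E
```

```text
gL [ 0.4925 -0.0071  0.016 ] rel tcp fixture xy -0.026885268164274022 0.04244200710850432
gR [ 0.5509 -0.014   0.016 ] rel tcp fixture xy 0.031934495355926414 0.04268875234196231
mL [ 0.4975 -0.0154  0.119 ] rel tcp fixture xy -0.020866543475846433 0.03477945815221273
mR [ 0.5396 -0.0204  0.119 ] rel tcp fixture xy 0.021475554783266224 0.03495405169234066
ball [ 0.4422 -0.044   0.046 ] rel tcp fixture xy -0.07224756948476792 -0.0003426064408289589
hinge [ 0.5858 -0.0586  0.05  ] rel tcp fixture xy 0.07202838198738677 0.002738127489741965
```

```bash
python3 -m pendant '[[0.1,0,-2,0,0,0,0],[0,0,-2,0,0,0,0],[0,0,-1.5,0,0,0,0],[0,0,-1,0,0,0,0],[0,0,0,0,0,0,0],[0,0,0,0,0,0,0]]'
python3 -m pendant '[[0,0,-0.4,0,0,0,0],[0,0,-0.3,0,0,0,0],[0,0,0,0,0,0,0]]'
python3 -m pendant '[[0,0,-0.3,0,0,0,0],[0,0,-0.2,0,0,0,0],[0,0,0,0,0,0,0]]'
```

```text
time: 14.65
tool_pos: [0.5163, -0.0517, 0.0124]
ee_rot: [3.14, 0.0, 1.454]
wrist_force: [-0.2, 0.1, -1.1]
width: 0.0438
finger_force: 30.0
time: 14.95
tool_pos: [0.5156, -0.0514, 0.0046]
ee_rot: [-3.141, 0.0, 1.454]
wrist_force: [-0.5, -0.0, -2.3]
width: 0.0436
finger_force: 30.0
time: 15.25
tool_pos: [0.5154, -0.0513, -0.0007]
ee_rot: [-3.141, -0.0, 1.454]
wrist_force: [-0.6, 1.3, -2.0]
width: 0.0438
finger_force: 30.0
```

```bash
python3 -m pendant '[[0,0,-0.2,0,0,0,0],[0,0,0,0,0,0,0],[0,0,0,0,0,0,0]]'
python3 -m pendant '[[0,0,-0.1,0,0,0,0],[0,0,0,0,0,0,0],[0,0,0,0,0,0,0]]'
```

```text
time: 15.55
tool_pos: [0.5159, -0.0511, -0.0023]
ee_rot: [3.141, -0.001, 1.454]
wrist_force: [1.4, 1.5, -1.9]
width: 0.0439
finger_force: 30.0
time: 15.85
tool_pos: [0.516, -0.0511, -0.0029]
ee_rot: [3.141, -0.001, 1.454]
wrist_force: [1.0, 3.1, 0.7]
width: 0.0439
finger_force: 30.0
```

Contact came at the expected height (TCP −0.003, underside 0.010). Releasing and rising.

```bash
python3 -m pendant '[[0,0,0,0,0,0,0.65],[0,0,0,0,0,0,0.65],[0,0,0,0,0,0,0.65],[0,0,0,0,0,0,0.65],[0,0,2,0,0,0,0.65],[0,0,3,0,0,0,0.65],[0,0,4,0,0,0,0.65],[0,0,2.5,0,0,0,0.65]]'
python3 -m pendant '[[0,0,0,0,0,0,0],[0,0,0,0,0,0,0]]'
python3 - <<'E'
from h import *
np.set_printoptions(precision=4,suppress=True)
o=robot.get_obs()["tool_pos"]; print(o)
P,w=save("wrist","w7"); T,t=save("top","t7"); S,s=save("side","s7")
ex=np.array([np.cos(np.radians(-7)),np.sin(np.radians(-7)),0]);ey=np.array([-ex[1],ex[0],0]); n=np.array([.5155,-.051,0])
# dark pixels (guides, ball) in wrist view around nest; candidate bright module top
pred=[n+a*ex+b*ey+[0,0,.04] for a in(-.022,.022) for b in(-.032,.032)]
print("pred top corners",proj(P,pred)); print("pred if not shifted guides",proj(P,[n+a*ex+b*ey+[0,0,.016] for a in(-.0295,.0295) for b in(-.0395,.0395)]))
g=cv2.cvtColor(w,cv2.COLOR_RGB2GRAY); pc=proj(P,[n+[0,0,.04]])[0].astype(int); print(pc)
np.set_printoptions(linewidth=250)
print("row",pc[1],g[pc[1],pc[0]-50:pc[0]+50]); print("col",pc[0],g[max(pc[1]-70,0):pc[1]+50,pc[0]])
E
```

```text
time: 16.65
tool_pos: [0.5167, -0.0519, 0.1147]
ee_rot: [3.138, 0.001, 1.454]
wrist_force: [0.1, 0.9, 0.6]
width: 0.0608
finger_force: 0.0
time: 16.85
tool_pos: [0.5158, -0.0516, 0.1116]
ee_rot: [3.141, 0.0, 1.454]
wrist_force: [-1.0, 0.7, 0.1]
width: 0.0484
finger_force: 0.0
[ 0.5158 -0.0516  0.1116]
pred top corners [[252.544  245.6154]
 [251.4804 178.5444]
 [298.9873 245.8331]
 [300.7756 178.8044]]
pred if not shifted guides [[247.0785 243.726 ]
 [245.4997 166.7871]
 [304.3931 243.9956]
 [306.798  167.1167]]
[275 213]
row 213 [182 181 184 184 180 180 177 176 175 173 172 172 173 174 175 175 175 181 181 179 180 180 180 181 183 182 179 176 178 174 156 140 160 179 182 180 178 163 150 165 180 177 177 169 170 159 146 164 178 180 178 177 181 179 180 180 166 139 149 175 182 177
 176 175 159 146 162 182 179 181 182 166 127 135 167 180 185 187 186 183 185 184 186 188 192 188 182 183 181 181 179 181 181 183 182 182 184 186 188 186]
col 275 [103 103 106 106 103 104 100 105 106 105 106 108 106 103 104 104 104 105 104 106 106 104 103 102 104 105 102 106 103 104 105  99  79  55  73 123 154 166 171 173 177 177 177 177 177 179 177 175 177 176 177 176 160 147 148 144 146 148 147 146 150 149
 154 167 176 178 180 181 176 180 178 176 179 178 178 176 176 176 179 180 174 164 158 153 152 156 152 153 153 155 152 155 160 165 170 176 180 179 180 179 169 160 151 148 137 115 107 103  99 114 144 157 164 163 153 129 124 153 177 179]
```

The module is seated: fin pattern centre at column 276.5 against a predicted 275.8, and top edge at row ~178 against 178.6. Now the knob position from t7, and the swing waypoints.

```bash
python3 - <<'E'
from h import *; import pickle
np.set_printoptions(precision=4,suppress=True)
L=lambda n:pickle.load(open(f"pics/{n}.pkl","rb"))
def dark(im,c,r,thr):
    g=cv2.cvtColor(im,cv2.COLOR_BGR2GRAY); x,y=[int(round(v)) for v in c]; p=g[y-r:y+r+1,x-r:x+r+1].astype(float); w=np.clip(thr-p,0,None); yy,xx=np.mgrid[-r:r+1,-r:r+1]
    return np.array([x+(w*xx).sum()/w.sum(),y+(w*yy).sum()/w.sum()]),p.min()
K=[.5538,-.1579,.07]
out={}
for n in("top0","side0","w4","w7"):
    c=proj(L(n),[K])[0]
    if not(8<c[0]<550 and 8<c[1]<410): print(n,c);continue
    p,m=dark(cv2.imread(f"pics/{n}.png"),c,7 if n[0]=="w" else 4,60); out[n]=p; print(n,c,p,m,plane(L(n),*p,.07))
print(two(L("top0"),out["top0"],L("side0"),out["side0"]),two(L("top0"),out["top0"],L("w4"),out["w4"]))
H=np.array([.586,-.0597]);k=np.array([.554,-.158]);d=k-H;R=np.hypot(*d);th0=np.degrees(np.arctan2(d[1],d[0]))%360
print(R,th0); prev=k
for th in np.linspace(th0,173,13)[1:]:
    q=H+R*np.array([np.cos(np.radians(th)),np.sin(np.radians(th))]); print(th,q,(q-prev)*100); prev=q
E
```

```text
top0 [334.8128 194.6662] [334.9247 194.3226] 41.0 [ 0.5547 -0.1582  0.07  ]
side0 [274.4976 199.7949] [nan nan] 60.0 [nan nan nan]
w4 [362.5912  68.2294] [362.5502  68.8651] 0.0 [ 0.5538 -0.1584  0.07  ]
w7 [330.6704 328.0143] [325. 321.] 58.0 [ 0.5491 -0.1497  0.07  ]
 ** On entry to DLASCL parameter number  4 had an illegal value
 ** On entry to DLASCL parameter number  4 had an illegal value
 ** On entry to DLASCL parameter number  4 had an illegal value
 ** On entry to DLASCL parameter number  4 had an illegal value
 ** On entry to DLASCL parameter number  5 had an illegal value
 ** On entry to DLASCL parameter number  4 had an illegal value<stdin>:6: RuntimeWarning: invalid value encountered in scalar divide
Traceback (most recent call last):
  File "h.py", line 11, in two
    s=np.linalg.lstsq(np.c_[d1,-d2],c2-c1,rcond=None)[0]
      ~~~~~~~~~~~~~~~^^^^^^^^^^^^^^^^^^^^^^^^^^^^^^^^
numpy.linalg.LinAlgError: SVD did not converge in Linear Least Squares
```

```bash
python3 -m pendant '[[0.8,-2,0,0,0,-2,0.5],[0.8,-2.2,0,0,0,-3,0.5],[0.8,-2.2,0,0,0,-3,0.5],[0.8,-2.2,0,0,0,-3,0.5],[0.6,-2,0,0,0,0,0.5],[0,0,0,0,0,0,0.5],[0,0,0,0,0,0,0.5]]'
```

```text
time: 17.7
tool_pos: [0.5531, -0.1573, 0.1106]
ee_rot: [-3.139, -0.001, 1.262]
wrist_force: [0.5, 0.2, 0.6]
width: 0.0469
finger_force: 0.0
```

```bash
python3 - <<'E'
from h import *
np.set_printoptions(precision=3,suppress=True)
H=np.array([.586,-.0597]);k=np.array([.554,-.158]);d=k-H;R=np.hypot(*d);th0=np.degrees(np.arctan2(d[1],d[0]))%360
print(R,th0); prev=k
for th in np.linspace(th0,173,12)[1:]:
    q=H+R*np.array([np.cos(np.radians(th)),np.sin(np.radians(th))]); print(round(th,1),q,(q-prev)*100); prev=q
E
python3 -m pendant '[[0.1,-0.1,-3,0,0,0,0.5],[0,0,-3,0,0,0,0.5],[0,0,-1.7,0,0,0,0.5],[0,0,0,0,0,0,0.5]]'
python3 -m pendant '[[0,0,0,0,0,0,0],[0,0,0,0,0,0,0],[0,0,0,0,0,0,0],[0,0,0,0,0,0,0],[0,0,0,0,0,0,0],[0,0,0,0,0,0,0]]'
```

```text
0.10337741532849423 251.96816564164376
244.8 [ 0.542 -0.153] [-1.203  0.477]
237.6 [ 0.531 -0.147] [-1.134  0.624]
230.4 [ 0.52  -0.139] [-1.047  0.76 ]
223.3 [ 0.511 -0.131] [-0.944  0.885]
216.1 [ 0.502 -0.121] [-0.826  0.996]
208.9 [ 0.495 -0.11 ] [-0.695  1.092]
201.7 [ 0.49  -0.098] [-0.553  1.17 ]
194.5 [ 0.486 -0.086] [-0.403  1.23 ]
187.4 [ 0.483 -0.073] [-0.246  1.271]
180.2 [ 0.483 -0.06 ] [-0.085  1.292]
173.0 [ 0.483 -0.047] [0.077 1.292]
time: 18.1
tool_pos: [0.5518, -0.1563, 0.0311]
ee_rot: [-3.134, -0.001, 1.264]
wrist_force: [-0.6, 0.4, -0.3]
width: 0.0473
finger_force: 0.0
time: 18.7
tool_pos: [0.5553, -0.1587, 0.0357]
ee_rot: [3.14, -0.0, 1.262]
wrist_force: [0.0, 0.2, 2.1]
width: 0.0135
finger_force: 30.0
```

Knob gripped (13.5 mm). Swinging it round.

```bash
python3 -m pendant '[[-1.2,0.5,0.1,0,0,-7.2,0],[-1.1,0.6,0,0,0,-7.2,0],[-1.1,0.8,0,0,0,-7.2,0],[-0.9,0.9,0,0,0,-7.2,0],[-0.8,1,0,0,0,-7.2,0]]'
python3 -m pendant '[[0,0,0,0,0,0,0]]'
```

```text
time: 19.2
tool_pos: [0.5017, -0.1217, 0.0356]
ee_rot: [3.141, 0.004, 0.628]
wrist_force: [-4.2, -2.6, 2.3]
width: 0.0132
finger_force: 30.0
time: 19.3
tool_pos: [0.5012, -0.1209, 0.0357]
ee_rot: [-3.141, 0.005, 0.633]
wrist_force: [-4.4, -3.8, 1.1]
width: 0.0131
finger_force: 30.0
```

```bash
python3 -m pendant '[[-0.8,1.1,0,0,0,-7.2,0],[-0.6,1.1,0,0,0,-7.2,0],[-0.4,1.2,0,0,0,-7.2,0],[-0.3,1.3,0,0,0,-7.2,0]]'
python3 -m pendant '[[0,0,0,0,0,0,0]]'
```

```text
time: 19.7
tool_pos: [0.4813, -0.0736, 0.0356]
ee_rot: [3.141, 0.003, 0.126]
wrist_force: [-1.3, -0.8, 1.5]
width: 0.013
finger_force: 30.0
time: 19.8
tool_pos: [0.4812, -0.0726, 0.0356]
ee_rot: [-3.141, 0.003, 0.133]
wrist_force: [-4.0, -1.0, 2.1]
width: 0.013
finger_force: 30.0
```

```bash
python3 -m pendant '[[-0.1,1.3,0,0,0,-7.2,0],[0,0.6,0,0,0,-3,0],[0,0.3,0,0,0,-2,0],[0,0,0,0,0,0,0]]'
python3 -m pendant '[[0,0.3,0,0,0,-2,0],[0,0,0,0,0,0,0]]'
python3 -m pendant '[[0,0.2,0,0,0,0,0],[0,0,0,0,0,0,0]]'
```

```text
time: 20.2
tool_pos: [0.4803, -0.0521, 0.0356]
ee_rot: [3.14, 0.003, -0.078]
wrist_force: [-5.3, -0.4, 4.1]
width: 0.013
finger_force: 30.0
time: 20.4
tool_pos: [0.4805, -0.0494, 0.0356]
ee_rot: [3.14, 0.003, -0.114]
wrist_force: [-6.0, -1.0, 3.1]
width: 0.0131
finger_force: 30.0
time: 20.6
tool_pos: [0.4808, -0.0472, 0.0356]
ee_rot: [3.14, 0.002, -0.114]
wrist_force: [-4.7, -0.3, 3.1]
width: 0.013
finger_force: 30.0
```

```bash
for i in 1; do python3 -m pendant '[[0,0.2,0,0,0,0,0],[0,0,0,0,0,0,0]]'; done
python3 -m pendant '[[0,0.2,0,0,0,0,0],[0,0,0,0,0,0,0]]'
python3 -m pendant '[[0,0.2,0,0,0,0,0],[0,0,0,0,0,0,0]]'
python3 -m pendant '[[0,0.2,0,0,0,0,0],[0,0,0,0,0,0,0]]'
```

```text
time: 20.8
tool_pos: [0.481, -0.0444, 0.0356]
ee_rot: [-3.141, 0.002, -0.115]
wrist_force: [-5.0, -0.3, 3.7]
width: 0.0129
finger_force: 30.0
time: 21.0
tool_pos: [0.4811, -0.0444, 0.0356]
ee_rot: [3.137, 0.001, -0.116]
wrist_force: [-5.2, -5.0, 2.9]
width: 0.0131
finger_force: 30.0
time: 21.2
tool_pos: [0.4811, -0.0444, 0.0357]
ee_rot: [3.134, 0.001, -0.116]
wrist_force: [-5.1, -9.9, 2.0]
width: 0.0132
finger_force: 30.0
time: 21.4
tool_pos: [0.4811, -0.0444, 0.0357]
ee_rot: [3.13, 0.0, -0.117]
wrist_force: [-6.0, -13.5, 2.2]
width: 0.0132
finger_force: 30.0
```

The bar is firmly at its stop: 13.5 N, after a jump over the catch. I back off the overdrive, release, rise and move over the handle.

```bash
python3 -m pendant '[[0,-0.6,0,0,0,0,0],[0,0,0,0,0,0,0.4],[0,0,0,0,0,0,0.4],[0,0,0,0,0,0,0.4],[0,0,0,0,0,0,0.4],[0,0,3,0,0,0,0.4],[0,0,4,0,0,0,0.4],[0,0,2,0,0,0,0.5]]'
python3 -m pendant '[[1.5,4.5,0,0,0,0,0.5],[1.5,4.5,0,0,0,0,0.5],[1.5,4.5,0,0,0,0,0.5],[0.5,1,0,0,0,0,0.5],[0,0,0,0,0,0,0.5],[0,0,0,0,0,0,0.5]]'
python3 - <<'E'
from h import *; import pickle
np.set_printoptions(precision=4,suppress=True)
print(robot.get_obs()["tool_pos"]); P,w=save("wrist","w8"); T,t=save("top","t8")
# knob: darkest blob near expected
g=cv2.cvtColor(w,cv2.COLOR_RGB2GRAY); g=cv2.GaussianBlur(g,(3,3),0)
for nm,X,r in(("knob",[.4811,-.0449,.07],14),("handle",[.5306,.1003,.108],25)):
    c=proj(P,[X])[0]; print(nm,c)
    x,y=c.astype(int); y0,x0=max(y-r,0),max(x-r,0); p=g[y0:y+r,x0:x+r]
    n,l,st,ct=cv2.connectedComponentsWithStats((p<50).astype(np.uint8))
    for s,q in zip(st[1:],ct[1:]): 
        if s[4]>10: print(s[4],q+[x0,y0],plane(P,*(q+[x0,y0]),X[2]))
E
```

```text
time: 22.2
tool_pos: [0.4835, -0.0445, 0.1292]
ee_rot: [3.141, -0.005, -0.116]
wrist_force: [0.5, -0.2, 0.5]
width: 0.0429
finger_force: 0.0
time: 22.8
tool_pos: [0.5315, 0.0998, 0.1254]
ee_rot: [3.14, 0.0, -0.117]
wrist_force: [0.3, -0.3, -0.3]
width: 0.047
finger_force: 0.0
[0.5315 0.0998 0.1254]
knob [439.947  252.8201]
298 [435.0973 249.2886] [ 0.4852 -0.0402  0.07  ]
handle [276.4695 233.9247]
696 [275.4626 232.3793] [0.5319 0.1009 0.108 ]
```

```bash
python3 -m pendant '[[0,0,-3,0,0,0,0.5],[0,0,-2.6,0,0,0,0.5],[0,0,0,0,0,0,0.5],[0,0,0,0,0,0,0],[0,0,0,0,0,0,0],[0,0,0,0,0,0,0],[0,0,0,0,0,0,0],[0,0,0,0,0,0,0]]'
python3 -m pendant '[[0,0,0,0,0,0,0],[0,0,0,0,0,0,0]]'
```

```text
time: 23.7
tool_pos: [0.5319, 0.1001, 0.0703]
ee_rot: [3.141, -0.001, -0.117]
wrist_force: [-0.2, -0.8, 0.9]
width: 0.0119
finger_force: 30.0
time: 23.9
tool_pos: [0.532, 0.1002, 0.0703]
ee_rot: [3.141, -0.001, -0.117]
wrist_force: [-0.5, -1.6, 3.1]
width: 0.012
finger_force: 30.0
```

```bash
python3 -m pendant '[[-0.1,-1,0,0,0,0,0],[-0.3,-2.2,0,0,0,0,0],[-0.3,-2.5,0,0,0,0,0],[-0.3,-2.5,0,0,0,0,0],[-0.3,-2.5,0,0,0,0,0],[-0.3,-2.2,0,0,0,0,0],[-0.2,-1.3,0,0,0,0,0],[0,-0.5,0,0,0,0,0]]'
python3 -m pendant '[[0,-0.2,0,0,0,0,0],[0,0,0,0,0,0,0],[0,0,0,0,0,0,0]]'
```

```text
time: 24.7
tool_pos: [0.5132, -0.0474, 0.0703]
ee_rot: [-3.141, 0.001, -0.118]
wrist_force: [-3.7, 2.1, 5.9]
width: 0.0117
finger_force: 30.0
time: 25.0
tool_pos: [0.513, -0.0486, 0.0703]
ee_rot: [3.141, 0.001, -0.117]
wrist_force: [-4.1, -1.1, 6.0]
width: 0.0114
finger_force: 30.0
```

```bash
python3 -m pendant '[[0,-0.3,0,0,0,0,0],[0,0,0,0,0,0,0],[0,0,0,0,0,0,0]]'
```

```text
time: 25.3
tool_pos: [0.513, -0.0485, 0.0702]
ee_rot: [-3.137, 0.002, -0.115]
wrist_force: [-3.5, 5.7, 6.6]
width: 0.0118
finger_force: 30.0
```

The guard is at its shut stop. Releasing, retreating and checking.

```bash
python3 -m pendant '[[0,0.2,0,0,0,0,0],[0,0,0,0,0,0,0.5],[0,0,0,0,0,0,0.5],[0,0,0,0,0,0,0.5],[0,0,3,0,0,0,0.5],[0,0,4,0,0,0,0.5],[-1,3,3,0,0,0,0.5],[0,4,2,0,0,0,0.5]]'
python3 -m pendant '[[0,4,0,0,0,0,0.5],[0,4,0,0,0,0,0.5],[0,4,0,0,0,0,0.5],[0,0,0,0,0,0,0.5],[0,0,0,0,0,0,0.5],[0,0,0,0,0,0,0.5]]'
python3 - <<'E'
from h import *
np.set_printoptions(precision=4,suppress=True)
P,t=save("top","t9"); W,w=save("wrist","w9"); S,s=save("side","s9")
def bl(P,im,X,r,thr,tag):
    c=proj(P,[X])[0]; x,y=c.astype(int)
    if not(r<x<560-r and r<y<420-r): print(tag,"out",c);return
    g=cv2.cvtColor(im,cv2.COLOR_RGB2GRAY); p=g[y-r:y+r,x-r:x+r]; n,l,st,ct=cv2.connectedComponentsWithStats((p<thr).astype(np.uint8))
    for a,q in zip(st[1:],ct[1:]):
        if a[4]>8: print(tag,c,a[4],plane(P,*(q+[x-r,y-r]),X[2]))
bl(P,t,[.511,-.048,.112],14,70,"handle top"); bl(W,w,[.511,-.048,.108],24,50,"handle wrist"); bl(W,w,[.4811,-.045,.07],16,60,"knob wrist"); bl(P,t,[.4811,-.045,.07],8,100,"knob top")
# bystanders: before/after difference in top view
d=cv2.absdiff(cv2.cvtColor(t,cv2.COLOR_RGB2GRAY),cv2.imread("pics/top0.png",0))
for n,(u,v) in dict(sink=(217,309),pliers=(600,227),spool=(172,250),flux=(251,210),driver=(280,398)).items():
    x,y=int(u*.7),int(v*.7); print(n,d[y-10:y+10,x-12:x+12].mean())
E
```

```text
time: 26.1
tool_pos: [0.5043, 0.0198, 0.1923]
ee_rot: [3.141, -0.003, -0.12]
wrist_force: [1.3, 0.0, -0.2]
width: 0.0473
finger_force: 0.0
time: 26.7
tool_pos: [0.5038, 0.1397, 0.1894]
ee_rot: [3.141, 0.0, -0.118]
wrist_force: [-0.1, 0.5, 0.0]
width: 0.0473
finger_force: 0.0
handle top [295.178  209.3557] 42 [ 0.5108 -0.0485  0.112 ]
handle wrist [470.9008 180.9357] 1114 [ 0.5131 -0.043   0.108 ]
knob wrist [446.3758 202.2306] 212 [ 0.4857 -0.0567  0.07  ]
knob top [293.4876 221.8078] 31 [ 0.4957 -0.0478  0.07  ]
sink 13.33125
pliers 12.133333333333333
spool 13.2125
flux 12.866666666666667
driver 29.4375
```

The handle reads shut. The knob reading (−0.057) may be partly hidden by the grip, so I'll check it from a clearer viewpoint.

```bash
python3 -m pendant '[[-2,-2.5,2,0,0,0,0.5],[-2,-2.5,2,0,0,0,0.5],[-2,-2.5,2,0,0,0,0.5],[-2,-2.5,0,0,0,0,0.5],[-2,-2.5,0,0,0,0,0.5],[-2,-2.5,0,0,0,0,0.5],[-2,-2.5,0,0,0,0,0.5],[-1,-1.5,0,0,0,0,0.5]]'
python3 -m pendant '[[0,0,0,0,0,0,0.5],[0,0,0,0,0,0,0.5],[0,0,0,0,0,0,0.5]]'
python3 - <<'E'
from h import *
np.set_printoptions(precision=4,suppress=True,linewidth=260)
W,w=save("wrist","w10"); print("cam",-np.array(W["R"]).T@np.array(W["t"]))
g=cv2.GaussianBlur(cv2.cvtColor(w,cv2.COLOR_RGB2GRAY),(3,3),0)
H=np.array([.586,-.0597])
for a in(0,.09):
    th=np.radians(173)+a; q=lambda r,z:list(H+r*np.array([np.cos(th),np.sin(th)]))+[z]
    print(a,"knob top",proj(W,[q(.105,.074),q(.105,.05)]),"bar end",proj(W,[q(.135,.05)]))
print("handle",proj(W,[[.511,-.048,.112]]))
n,l,st,ct=cv2.connectedComponentsWithStats((g<60).astype(np.uint8))
for a,c in zip(st[1:],ct[1:]):
    if 10<a[4]<3000 and a[1]<300: X=plane(W,*c,.074); print(a,c,X[:2])
E
```

```text
time: 27.65
tool_pos: [0.3523, -0.0514, 0.2501]
ee_rot: [3.141, -0.001, -0.12]
wrist_force: [-0.3, -0.3, 0.9]
width: 0.0469
finger_force: 0.0
time: 27.95
tool_pos: [0.3541, -0.0492, 0.2497]
ee_rot: [-3.141, -0.0, -0.116]
wrist_force: [-0.3, 0.2, -0.4]
width: 0.0471
finger_force: 0.0
cam [ 0.4293 -0.0573  0.4499]
0 knob top [[261.8821  83.2923]
 [262.7596  86.0693]] bar end [[262.8407 111.3023]]
0.09 knob top [[270.0714  82.9401]
 [270.4443  85.7404]] bar end [[272.5611 110.8958]]
handle [[257.6778  48.0007]]
[181   0  12 135 936] [186.4989  65.3932] [0.5121 0.0365]
[528   0   6  14  58] [530.569    6.3966] [ 0.5399 -0.3696]
[130  15   5  42  78] [131.8718  34.9744] [0.5536 0.0934]
[140  15   4  41  77] [141.4935  35.1169] [0.5517 0.0823]
[150  15   4  41  79] [151.2405  35.2911] [0.5498 0.0711]
[159  14   4  42  83] [160.9518  33.8313] [0.5497 0.0597]
[443  15  30   7 103] [457.2427  18.3398] [ 0.5305 -0.277 ]
[111  16   4  41  68] [112.7206  34.9853] [0.5572 0.1158]
[121  16   4  41  74] [122.4324  35.3649] [0.5549 0.1045]
[253  19  11  63 621] [258.4863  49.8824] [ 0.5181 -0.0476]
[  0 115  11  17 111] [  3.5856 121.3063] [0.484  0.2806]
[422 141   7  11  21] [424.8571 146.0952] [ 0.389  -0.2356]
[ 86 193  47  35 809] [109.7145 209.8517] [0.355 0.168]
[  8 281  15   4  44] [ 15.2727 282.3864] [0.2662 0.3411]
[531 281  16   5  53] [538.4906 282.5849] [ 0.1777 -0.4102]
```

```bash
python3 - <<'E'
import cv2,numpy as np
np.set_printoptions(linewidth=260)
g=cv2.imread("pics/w10.png",0)
for r in range(78,122,3): print(r,g[r,240:292:1])
E
```

```text
78 [186 170 160 163 163 164 165 164 161 162 166 155 128  78  42  19  15  22  16  17  21  21  17  34 100 160 171 166 164 166 162 162 165 162 163 164 163 163 163 163 163 163 167 164 165 164 163 163 164 162 167 169]
81 [209 210 208 205 200 202 205 203 201 203 201 206 201 183 133  79  50  44  43  43  47  42  39  68 118 156 172 173 177 178 180 177 179 180 178 175 175 176 177 177 176 177 180 175 178 176 178 175 172 163 158 162]
84 [171 173 175 171 172 176 192 199 204 203 205 210 210 200 174 150 148 149 154 152 151 150 150 149 148 151 162 171 177 182 181 182 182 180 181 180 182 178 176 165 162 163 160 167 160 161 163 162 159 159 155 158]
87 [203 204 201 206 201 201 201 194 194 204 208 212 207 205 184 155 148 147 143 146 150 147 148 147 143 146 158 169 179 181 180 180 180 178 182 180 180 179 176 175 172 174 175 174 175 172 175 172 176 175 174 175]
90 [206 208 210 211 210 212 209 207 214 212 212 210 209 205 190 170 160 154 145 144 142 143 147 146 154 160 166 172 176 177 180 184 180 180 180 181 181 179 178 179 179 182 179 181 178 179 178 182 181 179 182 178]
93 [210 205 209 209 208 206 209 207
[... 1401 characters left out ...]
3 180 182 178 182 180 180 182 180 180 178 180 181 180 181]
114 [210 213 214 211 209 207 210 213 201 174 163 159 161 154 152 158 174 177 174 170 171 171 171 173 173 174 178 180 179 183 179 181 180 182 180 181 180 178 181 181 176 179 180 179 178 178 179 180 180 180 179 179]
117 [211 213 212 211 212 209 211 212 202 179 169 157 157 155 151 158 175 181 182 180 178 174 172 171 174 176 172 171 172 179 179 179 181 182 180 180 179 180 182 181 182 180 181 180 181 178 181 183 184 176 184 181]
120 [210 212 211 210 211 211 211 210 212 212 212 212 213 211 211 209 211 210 208 195 180 173 170 172 172 175 170 168 172 178 181 181 178 183 180 180 179 180 182 182 180 178 180 179 179 179 178 182 182 182 181 181]
```

The knob and bar are centred at column 260. The prediction is 262 for shut and about 271 for unlatched. The bar also lies directly against the stop post at columns 249–255. Handing in.

```bash
python3 -c "
from bench import robot
print(robot.close_job())"
```

```text
the job is handed in; nothing more can be done
None
```

I handed the job in with the module seated in the nest, the keeper bar latched against its stop and the guard shut; no verdict came back, the fingertips proved about 31 mm shorter than `robot.tip_extent` says, so the first handle grip missed, and I viewed 11 pictures, one over the limit of 10.

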